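# Unlock the lid stay and shut the microphone case

## Robot

A 6-joint arm with a two-finger parallel gripper is mounted at the origin on the work surface. World frame = base frame: x ahead of the robot, y to its left, z up, the work surface at z = 0. Lengths are in m, angles in degrees, forces in N, time in s.
With the tool pointing down it reaches from about 0.35 to 0.875 m from the base axis. Payload 4.2 kg.
Tool frame: the origin (TCP) lies on the centre line of the jaws, within the pads' length; the fingertips stand 17 mm ahead of it and the grasp point (between the pads) lies 2 mm behind it; z points along the fingers, y is the direction in which the jaws open and shut (so a half turn about z gives the same grasp; the last joint's range is limited). The gripper opens to 87 mm and grips with 3 to 60 N. Pads are 19 mm wide; open, the fingers measure 117 mm over their backs; the gripper's body (75 mm by 190 mm) begins 51 mm behind the grasp point.
Start: joints at [79.217, 22.042, 0.453, 0, -68.411, -14.817], TCP at [0.27, 0.564, 0.24] pointing down, gripper open.
Joint ranges: [-179.83, 179.83], [-69.29, 118.12], [-61.27, 80.66], [-181.25, 117.63], [-171.15, -9.14], [-177.46, 177.46]. Speed limits (degrees/s): [159.86, 159.86, 180, 180, 180, 180].

## Interface

Orientations are given as a 3x3 rotation matrix whose columns are the frame's x, y, z axes.
In Python, from station import * gives the robot as it stands.
- The arm moves only by the tool play_rows, never from a script. Its argument "targets" is a list that holds one entry, the list of rows, each a list of 5 numbers: the closure, from 0 (fully open) to 1 (shut), then the shift along the world's x, y, z in m, then the turn about the world's z in rad. In form: [[[gripper, x, y, z, twist], ...]]. A call has 1 to 5 rows; each row is the pose to reach, as a shift and turn from the pose commanded when the call began; what a row does not reach only later rows make up. A row lasts 1/12 s, in which the tool goes at most 41.7 mm and 7.16 degrees, less where a joint would pass 70% of its speed; a pose out of reach is approached as far as the arm can. A call with a gripper value outside its range is refused whole. The fingers move at their own pace and stop on an object; the grip force is fixed at half the most. Time passes only in rows, so rows that repeat a pose let the fingers close. It gives the time, the measured TCP pose, the force and the opening at its end, in the units of the state.
- sense(): the state, without advancing time (a new reading comes with each control period).
- capture(name): name is "scene" or "top" or "wrist"; returns the picture (384x512x3 uint8, blue, green, red); there is no depth.
- get_calibration(name): a dict with "camera_matrix" (3x3 intrinsics, pixels), "T" (4x4, takes a point from camera to world coordinates). Camera axes: x right, y up, looking along -z (the intrinsics and any distortion apply to the point x, -y, -z); pixel columns grow to the right and rows downward; lengths in m; the calibration is good to about 2 mm. A picture is of the moment at which its call begins: read the wrist's pose just before it. get_calibration takes no time and is no camera call; for the wrist camera it gives the pose at the moment of the call.
- finish_job(): hands the job in, once; it reports no verdict.
The state is a dict: "time_s": time; "joints": joint angles; "joint_velocities": joint speeds; "effort": joint torques, N m; "tcp_pos": TCP position; "ee_rot": TCP orientation; "wrist_force": force on the tool from outside, world axes, zero at the start; "moment": the same for the moment, N m; "gripper_width": opening from 0.0 (shut) to 1.0 (fully open).
Only numpy, scipy, OpenCV 4.12 (cv2) and the standard library are available. Lean on these libraries where they do the work, as an engineer would, in place of code of your own. Each camera call takes 0.05 s, during which the arm holds its last target. There are 200 camera calls.

## Task

The show is over: shut the microphone case on the desk. Lift the knee of its folding lid stay up past centre to unlock it, then lower the lid gently, without letting it fall, until it is fully closed. Leave the microphones inside and the other things on the desk where they are.

Things in the scene. Friction and masses are not known exactly. Their poses are not given: they have to be found in the camera images.
- case: Black microphone flight case with aluminium edges, fixed to the desk; 280 mm front to back (its x), 300 mm wide (its y), rim 85 mm high, walls 9 mm. Origin: centre of its underside. Its -x axis points out of the front (the side with two catches), +x to the hinge side, +y along the hinge, z up. The stay is near its -y end.
- lid (a joint): Angle of the lid about its hinge, rad: 0 fully closed, about 1.43 as it stands open, leaning a little forward over the case. 0.6 kg; the stiff hinge and stay hold it by themselves only while it is above about 1.25 rad; lower down it falls shut if let go. While the stay is locked the lid cannot be closed.
- lid_hinge (a point): Hinge line of the lid, at the middle of its width: on the case's rear edge, 140 mm behind the case's centre and 85 mm up. Axes as the lid's: -x runs along the lid from the hinge to its free edge, +z out of the lid's outer face, +y along the hinge. The lid turns about +y.
- lid_handle (a point): Middle of the steel bar handle on the lid's outer face: round bar 12 mm thick, 104 mm clear between its two legs, parallel to the hinge, 240 mm from the hinge along the lid (40 mm short of its free edge); its axis stands 44 mm off the outer face (66 mm from the hinge plane). Axes as the lid's.
- lid_edge (a point): Middle of the lid's free edge, 280 mm from the hinge; the lid is a flat panel 22 mm thick. Axes as the lid's.
- knee (a joint): Bend of the stay at its knee, rad: -0.24 locked (knee sagged onto its stop), 0 both links in line (centre), positive unlocked; it grows to about 2.9 as the lid closes. Its stiff rivets keep the knee where it is left near centre; 1 to 3 N at the tab lift it.
- knee_pin (a point): Pin of the stay's knee, where its two flat steel links (each 14 mm wide, 3 mm thick) meet. The stay lies in an upright plane across the hinge, 118 mm from the case's middle towards its -y end; the knee is about 45 mm above the rim. To unlock it moves up and forward (the case's -x), on an arc about point wall_pin.
- knee_tab (a point): Middle of the red thumb tab on the knee: 12 mm thick along the hinge (pinch it so), 20 mm wide, 28 mm long, pointing up and forward at 45 degrees, this point 18 mm from the knee pin. It turns with the lower link, whose swing of 0.36 rad forward takes the knee from locked to about 0.45. The open lid is 80 mm behind the tab, 50 mm at the lid's top, so lean the hand to the front.
- wall_pin (a point): Pin of the stay's lower link on the case's end wall, 138 mm in front of the hinge and 36 mm below the rim; the lower link, wall pin to knee pin, is 100 mm long.
- mic_a: Handheld microphone, 168 mm long, head 50 mm thick, lying in the foam of the case. Origin on its axis where head meets body.
- mic_b: The second microphone, the same, lying beside the first (darker head); origin likewise.
- bottle: Brown bottle, 62 mm thick, 235 mm high; origin: centre of its base.
- pen_pot: Purple pot with pens, 94 mm wide, 85 mm high, pens to 140 mm; origin: centre of its base.
- remote: Black remote control, 170 by 48 by 18 mm; origin: centre of its underside.
- cd_stack: Stack of five CD cases, 125 by 142 by 51 mm; origin: centre of its underside.
- desk_mic: Desk microphone on a round foot 110 mm wide, 200 mm high; origin: centre of its base.
- tape_roll: Roll of tape lying flat, 100 mm wide, 24 mm high; origin: centre of its underside.
There are look-alikes about, which are no part of the job. What is shaped like the mic_b but purple or yellow is not meant.

How it is judged (in metres and radians):
On the way:
1. the stay's knee is lifted past centre, so that it is unlocked (value of joint knee above 0.1 rad), for 0.2 s.
At the end, for the whole second after the job is handed in: The lid is fully closed (within 0.03 rad, about 8 mm at its free edge) and at rest, with both microphones lying in the case (value of joint lid below 0.03 rad and velocity of joint lid between -0.05 and 0.05 rad/s and z of each of mic_a, mic_b in the frame of case below 0.06 m); the robot touches nothing.
It fails at once if the lid falls or slams (it turns shut faster than 2.5 rad/s) (velocity of joint lid below -2.5 rad/s).
It fails at once if another thing on the desk is pushed more than 40 mm or knocked over (distance of any of bottle, pen_pot, remote, cd_stack, desk_mic, tape_roll from where it was at the start of the episode above 0.04 m or angle between any of bottle, pen_pot, remote, cd_stack, desk_mic, tape_roll's own z axis and vertical above 0.5 rad).
It fails at once if a microphone is moved more than 40 mm from its place (distance of any of mic_a, mic_b from where it was at the start of the episode above 0.04 m).
It also fails if it takes over 58 s, if anything falls off the work surface, if the arm or the gripper's body presses on something with over 40 N, if the wrist force passes 120 N, or if a joint passes its speed limit or range.

## Working session

There is one attempt and no reset: what is moved stays moved. The work goes in short steps, Python scripts to look and compute and a tool call to move; the robot and the scene stay as the last step left them, time stands still between calls to the robot, and variables do not carry over. Pictures are saved under pics/ and viewed, on a budget of 10 in all, crops included, one or two more only if the job needs it, and the job is handed in when it is done.

Besides the shell and the picture viewer there is one more tool, called after "Request:" in YAML: its name, and indented under it one key for each argument. play_rows: Moves the arm, as the interface text tells. Its arguments: {"type":"object","properties":{"targets":{"type":"array","items":{"type":"array","items":{"type":"array","items":{"type":"number"}}}}},"required":["targets"]}

```bash
mkdir -p pics; ls; python3 - <<'E'
from station import *
import cv2,numpy as np
for n in ("scene","top"):
    im=capture(n); cv2.imwrite(f"pics/{n}0.png",im)
    c=get_calibration(n); print(n,np.round(c["camera_matrix"],1).tolist(),np.round(c["T"],4).tolist(),[k for k in c])
s=sense();print(s)
a=cv2.imread("pics/scene0.png");b=cv2.imread("pics/top0.png")
cv2.imwrite("pics/both.png",np.vstack([a,b])[:, :])
E
```

```text
pics
scene [[450.0, 0.0, 257.7], [0.0, 450.0, 192.7], [0.0, 0.0, 1.0]] [[-0.4338, -0.6114, 0.6619, 1.5805], [0.9009, -0.283, 0.3291, 0.4457], [-0.0139, 0.739, 0.6735, 1.2053], [0.0, 0.0, 0.0, 1.0]] ['camera_matrix', 'T']
top [[499.6, 0.0, 254.2], [0.0, 499.6, 196.1], [0.0, 0.0, 1.0]] [[0.0223, 0.9833, -0.1809, 0.3069], [-0.9994, 0.0268, 0.0226, -0.0233], [0.027, 0.1802, 0.9832, 1.8225], [0.0, 0.0, 0.0, 1.0]] ['camera_matrix', 'T']
{'time_s': 0.1, 'joints': array([ 7.92177207e+01,  2.20850120e+01,  3.88407309e-01, -2.50430746e-02,
       -6.84102719e+01, -1.48158595e+01]), 'joint_velocities': array([ 0.01359707, -0.14888111,  0.14050195,  0.01940412,  0.04942609,
        0.11194804]), 'effort': array([-2.77858317e-04, -3.91690350e+01,  1.87935716e+01,  4.23190311e+00,
        1.34769853e-02, -7.18409456e-05]), 'tcp_pos': array([0.26981005, 0.56321179, 0.23858927]), 'ee_rot': array([[ 9.01776931e-01, -4.32201118e-01, -7.48202456e-04],
       [-4.32201757e-01, -9.01775225e-01, -1.75635077e-03],
       [ 8.43863274e-05,  1.90721102e-03, -9.99998178e-01]]), 'wrist_force': array([-0.3377512 ,  0.34922389, -0.29144365]), 'moment': array([-0.04310566,  0.00346994,  0.01197749]), 'gripper_width': 0.9957338664556322}
```

View pics/scene0.png

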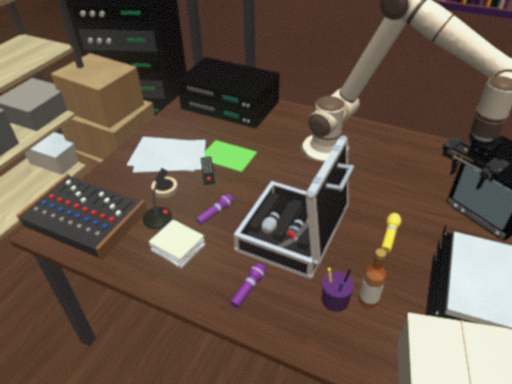

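View pics/top0.png

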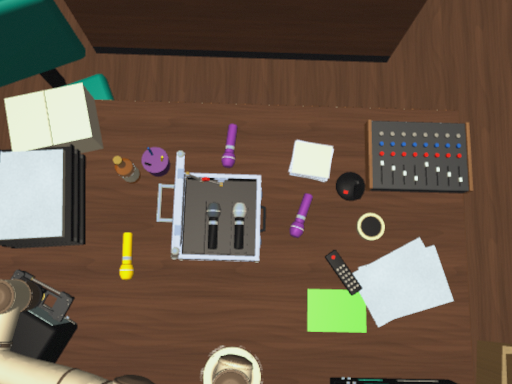

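The scene picture shows the open case at about (295,220), with the stay on the far side, and the arm at the right. In the top picture the case spans (175–262, 173–262). The hinge is on the left (world +y) and the front is on the right. The red tab is near (205,180) and the handle at (165,202). I'll zoom in for exact pixels.

```bash
cat > h.py <<'E'
from station import *
import cv2,numpy as np
def ray(n,u,v,c=None):
    c=c or get_calibration(n);K=np.array(c["camera_matrix"]);T=np.array(c["T"])
    d=np.linalg.inv(K)@[u,v,1];d=T[:3,:3]@[d[0],-d[1],-d[2]];return T[:3,3],d/np.linalg.norm(d)
def onz(n,u,v,z,c=None):
    o,d=ray(n,u,v,c);return o+d*(z-o[2])/d[2]
def two(r1,r2):
    A=np.stack([r1[1],-r2[1]],1);t=np.linalg.lstsq(A,r2[0]-r1[0],rcond=None)[0]
    a=r1[0]+t[0]*r1[1];b=r2[0]+t[1]*r2[1];return (a+b)/2,np.linalg.norm(a-b)
def proj(n,p,c=None):
    c=c or get_calibration(n);K=np.array(c["camera_matrix"]);T=np.array(c["T"])
    q=T[:3,:3].T@(np.array(p)-T[:3,3]);q=K@[q[0],-q[1],-q[2]];return q[:2]/q[2]
def red(im,s=120):
    h=cv2.cvtColor(im,cv2.COLOR_BGR2HSV);return ((h[...,0]<8)|(h[...,0]>172))&(h[...,1]>s)&(h[...,2]>60)
E
python3 - <<'E'
from h import *
a=cv2.imread("pics/top0.png")[140:280,140:280];b=cv2.imread("pics/scene0.png")[130:280,225:365]
for n in("top","scene"):
    m=red(cv2.imread(f"pics/{n}0.png")).astype("uint8");k,l,st,c=cv2.connectedComponentsWithStats(m)
    for i in range(1,k):
        if st[i,4]>2: print(n,st[i].tolist(),c[i].round(1))
cv2.imwrite("pics/z.png",np.hstack([cv2.resize(a,(400,400),interpolation=2),cv2.resize(b[:140],(400,400),interpolation=2)]))
for u,v in((261,175),(259,261),(180,261),(185,175)): print(onz("top",u,v,.085).round(3))
E
```

```text
top [379, 151, 6, 5, 21] [381.2 153. ]
top [390, 151, 6, 5, 19] [392.5 153.4]
top [401, 152, 6, 5, 21] [403.6 153.8]
top [412, 152, 6, 5, 20] [414.5 154. ]
top [423, 152, 6, 5, 21] [425.6 154.3]
top [434, 153, 6, 5, 21] [436.6 154.8]
top [445, 153, 6, 5, 22] [447.7 155. ]
top [456, 153, 6, 5, 23] [458.6 155.2]
top [202, 177, 8, 4, 26] [205.5 178.8]
top [343, 189, 6, 6, 24] [345.2 191.6]
top [331, 255, 5, 5, 20] [332.9 257. ]
scene [446, 0, 5, 2, 9] [4.482e+02 4.000e-01]
scene [460, 0, 3, 4, 7] [461.    1.3]
scene [484, 0, 4, 7, 11] [485.5   3.2]
scene [503, 0, 4, 9, 13] [504.2   4.1]
scene [239, 7, 2, 3, 3] [239.7   8. ]
scene [338, 10, 3, 3, 3] [339.  11.]
scene [355, 10, 3, 2, 3] [356.   10.3]
scene [305, 20, 3, 5, 5] [306.2  22. ]
scene [288, 24, 3, 3, 4] [289.   24.8]
scene [476, 27, 2, 2, 3] [476.3  27.7]
scene [482, 29, 2, 3, 4] [482.5  30. ]
scene [505, 29, 3, 2, 3] [506.   29.3]
scene [235, 31, 2, 3, 3] [235.3  32. ]
scene [334, 30, 3, 2, 3] [335.   30.7]
scene [290, 43, 2, 4, 4] [290.5  44.5]
scene [274, 45, 3, 2, 3] [275.   45.3]
scene [418, 44, 2, 3, 3] [418.3  45. ]
scene
[... 370 characters left out ...]
6.3  89. ]
scene [462, 95, 2, 3, 3] [462.7  96. ]
scene [382, 112, 2, 2, 4] [382.5 112.5]
scene [440, 114, 3, 3, 4] [441.  114.8]
scene [399, 116, 3, 2, 3] [400.  116.3]
scene [206, 176, 5, 5, 17] [208.4 178. ]
scene [49, 194, 5, 5, 23] [ 51.2 196. ]
scene [57, 197, 5, 6, 24] [ 59.2 199.1]
scene [65, 200, 6, 6, 26] [ 67.8 202.4]
scene [74, 203, 5, 6, 25] [ 76.  205.4]
scene [82, 206, 6, 6, 26] [ 84.7 208.7]
scene [162, 209, 7, 5, 28] [164.9 211.1]
scene [91, 210, 6, 6, 28] [ 93.5 212.2]
scene [100, 213, 6, 6, 26] [102.3 215.4]
scene [109, 216, 6, 6, 26] [111.3 218.7]
scene [287, 231, 8, 8, 47] [290.8 234. ]
[ 0.704 -0.086  0.085]
[ 0.399 -0.085  0.085]
[0.393 0.187 0.085]
[0.696 0.184 0.085]
```

View pics/z.png

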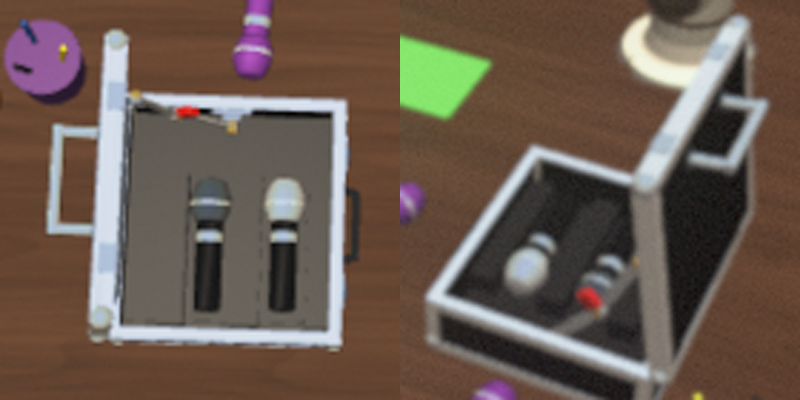

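```bash
python3 - <<'E'
from h import *
p,e=two(ray("top",205.5,178.8),ray("scene",290.8,234));print("tab",p.round(4),e)
A=onz("top",261.1,175.4,.085);B=onz("top",259,261.8,.085);C=onz("top",179.2,259.5,.085)
print(A.round(4),B.round(4),C.round(4), np.linalg.norm(A-B),np.linalg.norm(B-C))
print("yaw edge",np.degrees(np.arctan2(*(A-B)[:2][::-1])),np.degrees(np.arctan2(*(C-B)[:2][::-1])))
for q in((160,184.8),(157.5,221.2)):print("handle",onz("top",*q,.332).round(4))
c=get_calibration("wrist");s=sense();R=s["ee_rot"];T=np.array(c["T"])
print("wristcam in tcp",(R.T@(T[:3,3]-s["tcp_pos"])).round(4),(R.T@T[:3,:3]).round(3).tolist(),np.array(c["camera_matrix"])[0,0])
E
```

```text
tab [0.6708 0.1069 0.146 ] 0.0014084747671356357
[ 0.7023 -0.0862  0.085 ] [ 0.3963 -0.085   0.085 ] [0.3977 0.19   0.085 ] 0.30592806725499616 0.27498162873914794
yaw edge -0.22716059516732937 89.71645041223312
handle [0.6082 0.2287 0.332 ]
handle [0.4969 0.2299 0.332 ]
wristcam in tcp [ 0.0816  0.0005 -0.1444] [[0.001, 0.955, 0.296], [1.0, -0.001, -0.001], [-0.001, 0.296, -0.955]] 315.83825173599
```

Request:
play_rows:
  targets:
    - [[0,0,0,0.04,-0.1],[0,0,0,0.08,-0.2],[0,0,0,0.12,-0.3],[0,0,0,0.16,-0.4],[0,0.02,-0.02,0.19,-0.5]]

```text
time_s: 0.52
tcp_pos: [0.2883, 0.5457, 0.4318]
ee_rot: [[0.584, -0.812, 0.0], [-0.812, -0.584, 0.003], [-0.002, -0.002, -1.0]]
wrist_force: [0.8, 0.8, -0.1]
gripper_width: 0.998
```

Request:
play_rows:
  targets:
    - [[0,0.025,-0.027,0.01,-0.1],[0,0.05,-0.054,0.02,-0.2],[0,0.075,-0.081,0.02,-0.3],[0,0.1,-0.108,0.02,-0.4],[0,0.125,-0.135,0.02,-0.5]]

```text
time_s: 0.93
tcp_pos: [0.4157, 0.4072, 0.4494]
ee_rot: [[0.119, -0.993, -0.0], [-0.993, -0.119, -0.0], [0.0, 0.0, -1.0]]
wrist_force: [0.2, 1.0, -0.5]
gripper_width: 0.999
```

Request:
play_rows:
  targets:
    - [[0,0.025,-0.027,0,-0.06],[0,0.05,-0.054,0,-0.124],[0,0.075,-0.081,0,-0.124],[0,0.1,-0.108,0,-0.124],[0,0.125,-0.135,0,-0.124]]

```text
time_s: 1.35
tcp_pos: [0.5408, 0.2721, 0.4491]
ee_rot: [[0.0, -1.0, -0.001], [-1.0, -0.0, -0.0], [0.0, 0.001, -1.0]]
wrist_force: [-0.5, 1.6, 0.0]
gripper_width: 0.998
```

Request:
play_rows:
  targets:
    - [[0,0.025,-0.03,0,0],[0,0.05,-0.06,0,0],[0,0.075,-0.09,0,0],[0,0.1,-0.12,0,0],[0,0.131,-0.155,0,0]]

```text
time_s: 1.77
tcp_pos: [0.6682, 0.121, 0.4493]
ee_rot: [[0.001, -1.0, -0.001], [-1.0, -0.001, 0.0], [-0.0, 0.001, -1.0]]
wrist_force: [0.9, 0.7, 0.7]
gripper_width: 0.999
```

```bash
python3 - <<'E'
from h import *
c=get_calibration("wrist");s=sense();im=capture("wrist");cv2.imwrite("pics/w1.png",im)
print(s["tcp_pos"],s["joints"].round(1))
m=red(im).astype("uint8");k,l,st,cc=cv2.connectedComponentsWithStats(m)
for i in range(1,k):
    if st[i,4]>30: print(st[i].tolist(),cc[i].round(1),onz("wrist",*cc[i],.146,c).round(4))
E
```

```text
[0.66822893 0.12097475 0.44932298] [ 23.9  25.6  35.   -0.  -99.4 -23.8]
[255, 131, 9, 20, 152] [258.7 140.4] [0.6681 0.1061 0.146 ]
```

View pics/w1.png

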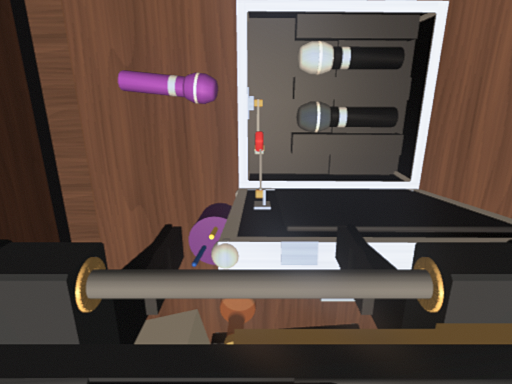

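The wrist picture shows the red tab at (259,140), straddled by the stay's links, and the lid's top edge around row 238. The arm has a lateral offset of about 0.16 m, so I'll check its links against the lid before descending.

```bash
python3 - <<'E'
from h import *
a=capture("top")[120:384,60:324];b=capture("scene")[0:264,200:464]
cv2.imwrite("pics/z2.png",np.hstack([cv2.resize(a,(400,400),interpolation=2),cv2.resize(b,(400,400),interpolation=2)]))
E
```

```text
(no output)
```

View pics/z2.png

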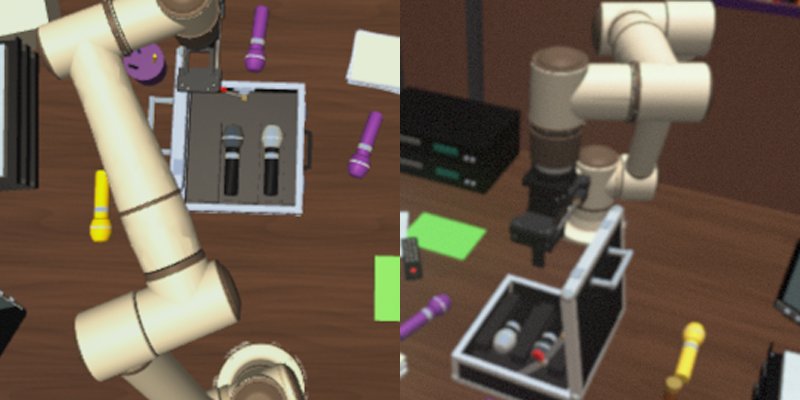

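The arm's forearm runs behind the lid, and a horizontal wrist link crosses over it to the tool column. I need that link's height above the TCP.

```bash
python3 - <<'E'
from h import *
for h in(0,.05,.1,.15,.2,.25,.3,.35,.4):
    for dy in(0,.1):
        q=proj("scene",(.668,.121+dy,.449+h));r=proj("top",(.668,.121+dy,.449+h));print(h,dy,"scene crop",((q-[200,0])/.66+[400,0]).round(),"top",((r-[60,120])/.66).round())
E
```

```text
0 0 scene crop [551. 241.] top [201.  56.]
0 0.1 scene crop [605. 256.] top [148.  54.]
0.05 0 scene crop [552. 219.] top [199.  48.]
0.05 0.1 scene crop [608. 233.] top [143.  47.]
0.1 0 scene crop [554. 195.] top [196.  41.]
0.1 0.1 scene crop [611. 209.] top [138.  39.]
0.15 0 scene crop [556. 169.] top [193.  33.]
0.15 0.1 scene crop [614. 183.] top [133.  31.]
0.2 0 scene crop [557. 142.] top [190.  24.]
0.2 0.1 scene crop [618. 156.] top [127.  22.]
0.25 0 scene crop [559. 113.] top [186.  14.]
0.25 0.1 scene crop [622. 127.] top [121.  12.]
0.3 0 scene crop [561.  83.] top [182.   3.]
0.3 0.1 scene crop [626.  95.] top [114.   1.]
0.35 0 scene crop [563.  50.] top [178.  -8.]
0.35 0.1 scene crop [630.  62.] top [107. -10.]
0.4 0 scene crop [565.  15.] top [174. -21.]
0.4 0.1 scene crop [635.  26.] top [ 99. -23.]
```

Request:
play_rows:
  targets:
    - [[0,-0.002,-0.018,-0.035,0],[0,-0.002,-0.018,-0.075,0],[0,-0.002,-0.018,-0.115,0],[0,-0.002,-0.018,-0.155,0],[0,-0.002,-0.018,-0.19,0]]

```text
time_s: 2.33
tcp_pos: [0.6638, 0.1053, 0.2572]
ee_rot: [[0.001, -1.0, -0.002], [-1.0, -0.001, 0.0], [-0.0, 0.002, -1.0]]
wrist_force: [0.0, 0.5, -0.7]
gripper_width: 0.997
```

Request:
play_rows:
  targets:
    - [[0.4,0,0,-0.03,0],[0.4,0,0,-0.06,0],[0.5,0,0,-0.09,0],[0.5,0,0,-0.114,0],[0.5,0,0,-0.114,0]]

```text
time_s: 2.75
tcp_pos: [0.6613, 0.1048, 0.1393]
ee_rot: [[0.0, -1.0, -0.012], [-1.0, -0.0, -0.003], [0.003, 0.012, -1.0]]
wrist_force: [-1.4, -0.4, -1.0]
gripper_width: 0.708
```

```bash
python3 - <<'E'
from h import *
c=get_calibration("wrist");s=sense();im=capture("wrist");
print(s["tcp_pos"],s["joints"].round(1),s["wrist_force"],s["gripper_width"],s["joint_velocities"].round(1))
s=sense();print(s["tcp_pos"])
m=red(im).astype("uint8");k,l,st,cc=cv2.connectedComponentsWithStats(m)
for i in range(1,k):
    if st[i,4]>30: print(st[i].tolist(),cc[i].round(1),onz("wrist",*cc[i],.146,c).round(4))
cv2.imwrite("pics/w2.png",im)
E
```

```text
[0.66129947 0.10478151 0.13929396] [ 22.8  31.1   0.3  -0.1 -60.  -22.7] [-1.39354028 -0.42361649 -0.95694342] 0.7083402253796774 [-0.3 -2.6  4.9  2.2 -3.9  0.1]
[0.66335165 0.10491958 0.14278862]
[233, 240, 25, 30, 682] [244.7 255.4] [0.6679 0.0995 0.146 ]
```

View pics/w2.png

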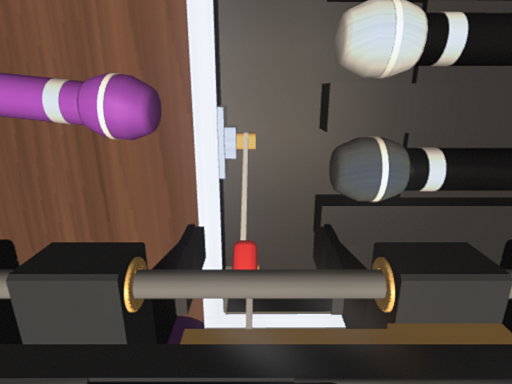

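Request:
play_rows:
  targets:
    - [[0.5,0.003,0,0,0],[0.5,0.003,0,0,0],[0.7,0.003,0,0,0],[0.75,0.003,0,0,0],[0.75,0.003,0,0,0]]

```text
time_s: 3.22
tcp_pos: [0.6691, 0.1046, 0.1469]
ee_rot: [[-0.0, -1.0, 0.002], [-1.0, 0.0, 0.001], [-0.001, -0.002, -1.0]]
wrist_force: [0.1, -0.3, 0.7]
gripper_width: 0.356
```

Request:
play_rows:
  targets:
    - [[0.85,0,0,0,0],[1,0,0,0,0],[1,0,0,0,0],[1,0,0,0,0],[1,0,0,0,0]]

```text
time_s: 3.63
tcp_pos: [0.6685, 0.1044, 0.1457]
ee_rot: [[-0.0, -1.0, -0.0], [-1.0, 0.0, -0.0], [0.0, 0.0, -1.0]]
wrist_force: [-2.4, -0.6, 1.5]
gripper_width: 0.135
```

Request:
play_rows:
  targets:
    - [[1,0,-0.0045,0.002,0],[1,0,-0.0085,0.0037,0],[1,0,-0.013,0.0053,0],[1,0,-0.0175,0.0067,0],[1,0,-0.0175,0.0067,0]]

```text
time_s: 4.05
tcp_pos: [0.6684, 0.0877, 0.1522]
ee_rot: [[-0.001, -1.0, 0.0], [-1.0, 0.001, 0.002], [-0.002, -0.0, -1.0]]
wrist_force: [-1.5, 3.7, 0.4]
gripper_width: 0.138
```

Request:
play_rows:
  targets:
    - [[1,0,-0.0045,0.0011,0],[1,0,-0.009,0.002,0],[1,0,-0.014,0.0028,0],[1,0,-0.0185,0.0035,0],[1,0,-0.0185,0.0035,0]]

```text
time_s: 4.47
tcp_pos: [0.6683, 0.0687, 0.1559]
ee_rot: [[-0.0, -1.0, -0.0], [-1.0, 0.0, 0.001], [-0.001, 0.0, -1.0]]
wrist_force: [-2.8, 2.9, 2.1]
gripper_width: 0.133
```

Request:
play_rows:
  targets:
    - [[1,0,0,0,0],[1,0,0,0,0],[1,0,0,0,0]]

```text
time_s: 4.72
tcp_pos: [0.6683, 0.0687, 0.1559]
ee_rot: [[0.0, -1.0, -0.001], [-1.0, -0.0, 0.0], [-0.0, 0.001, -1.0]]
wrist_force: [-3.6, 4.5, 3.0]
gripper_width: 0.133
```

```bash
python3 - <<'E'
from h import *
s=sense();im=capture("wrist");cv2.imwrite("pics/w3.png",im);b=capture("scene");cv2.imwrite("pics/s3.png",b)
print(s["tcp_pos"],s["wrist_force"])
cv2.imwrite("pics/z3.png",np.hstack([im[:, :],cv2.resize(b[150:290,225:365],(288,384),interpolation=2)]))
E
```

```text
[0.66834651 0.06873553 0.15587462] [-3.59911639  4.51584982  2.98026035]
```

View pics/z3.png

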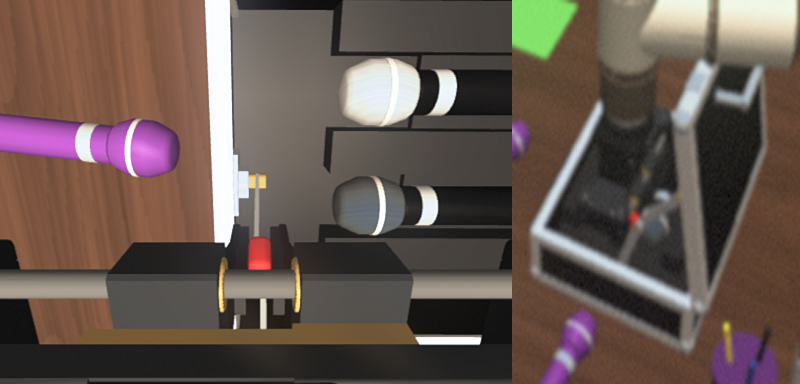

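The tab is held at (260,250) in the wrist view. In the scene inset the links now bend upward at the knee (640,215), so the stay is past centre. I'll release and rise.

Request:
play_rows:
  targets:
    - [[0.7,0,0,0,0],[0.4,0,0,0,0],[0.3,0,0,0,0],[0.3,0,-0.003,0.02,0],[0.3,0,-0.003,0.06,0]]

```text
time_s: 5.23
tcp_pos: [0.6658, 0.064, 0.2099]
ee_rot: [[-0.001, -1.0, -0.013], [-1.0, 0.001, -0.003], [0.003, 0.013, -1.0]]
wrist_force: [1.0, 0.5, -0.8]
gripper_width: 0.429
```

Request:
play_rows:
  targets:
    - [[0.3,0,0,0.04,0],[0.3,0,0,0.08,0],[0.3,0,0,0.12,0],[0.3,0,0,0.16,0],[0.2,0,0,0.2,0]]

```text
time_s: 5.65
tcp_pos: [0.6684, 0.0645, 0.418]
ee_rot: [[-0.001, -1.0, 0.001], [-1.0, 0.001, -0.001], [0.001, -0.001, -1.0]]
wrist_force: [0.6, 0.4, 0.6]
gripper_width: 0.716
```

Request:
play_rows:
  targets:
    - [[0.2,0,0,0.03,0.12],[0.2,0,0,0.05,0.24],[0.2,0,0,0.05,0.36],[0.2,0,0,0.05,0.48],[0.2,0,0,0.05,0.6]]

```text
time_s: 6.07
tcp_pos: [0.669, 0.0649, 0.4659]
ee_rot: [[0.569, -0.822, 0.001], [-0.822, -0.569, -0.0], [0.001, -0.001, -1.0]]
wrist_force: [-0.7, 0.2, -0.0]
gripper_width: 0.802
```

```bash
python3 - <<'E'
from h import *
s=sense();b=capture("scene");t=capture("top");print(s["tcp_pos"],s["joints"].round(1))
for n,im in(("scene",b),("top",t)):
    m=red(im).astype("uint8");k,l,st,cc=cv2.connectedComponentsWithStats(m)
    for i in range(1,k):
        if st[i,4]>8 and 180<cc[i][0]<330 and 150<cc[i][1]<280: print(n,st[i].tolist(),cc[i].round(1),onz(n,*cc[i],.155).round(4))
cv2.imwrite("pics/z4.png",np.hstack([cv2.resize(t[140:280,140:280],(400,400),interpolation=2),cv2.resize(b[130:270,225:365],(400,400),interpolation=2)]))
E
```

```text
[0.66903093 0.06488376 0.46594759] [  19.3   25.    36.4    0.  -101.3   15.4]
scene [206, 176, 6, 5, 18] [208.5 178. ] [ 0.5519 -0.2627  0.155 ]
scene [278, 224, 9, 9, 54] [281.4 227.8] [0.6662 0.0732 0.155 ]
top [211, 176, 5, 5, 21] [213.  178.3] [0.6714 0.0803 0.155 ]
```

View pics/z4.png

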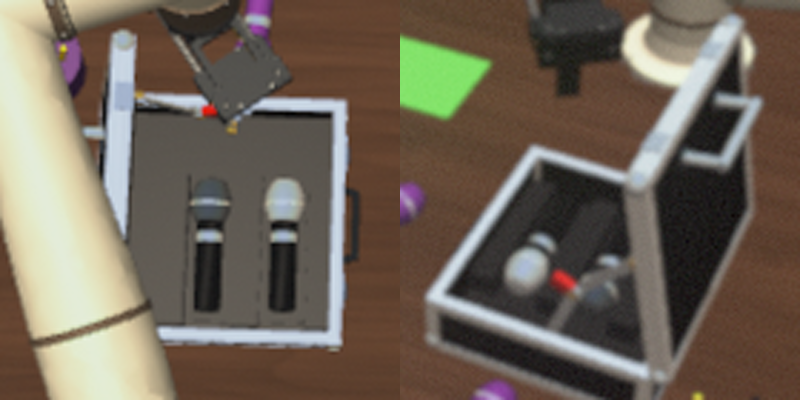

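The stay stayed unlocked, with the red tab at (565,280) in the scene crop. The lid also came forward slightly, by about 7 mm at its top edge. Next I move above the handle.

Request:
play_rows:
  targets:
    - [[0,-0.024,0.032,0,0.12],[0,-0.047,0.064,0,0.24],[0,-0.07,0.095,0,0.36],[0,-0.094,0.127,0,0.48],[0,-0.1165,0.158,0,0.6]]

```text
time_s: 6.58
tcp_pos: [0.551, 0.2241, 0.4658]
ee_rot: [[0.933, -0.361, 0.001], [-0.361, -0.933, -0.0], [0.001, 0.0, -1.0]]
wrist_force: [1.2, 0.9, 0.9]
gripper_width: 0.985
```

Request:
play_rows:
  targets:
    - [[0,0,0,0,0.12],[0,0,0,0,0.24],[0,0,0,0,0.371],[0,0,0,0,0.371],[0,0,0,0,0.371]]

```text
time_s: 7.0
tcp_pos: [0.5523, 0.2233, 0.4657]
ee_rot: [[1.0, -0.005, 0.0], [-0.005, -1.0, -0.0], [0.0, 0.0, -1.0]]
wrist_force: [0.2, -0.2, 0.2]
gripper_width: 0.999
```

```bash
python3 - <<'E'
from h import *
c=get_calibration("wrist");s=sense();im=capture("wrist");cv2.imwrite("pics/w4.png",im)
np.save("c4.npy",np.array(c["T"]));print(s["tcp_pos"],s["ee_rot"].round(3).tolist(),s["joints"].round(1))
for p in((.5525+.052,.2225,.3326),(.5525-.052,.2225,.3326),(.7,.15,.361),(.4,.15,.361)): print(p,proj("wrist",p,c).round(1))
E
```

```text
[0.55227466 0.22325782 0.46568472] [[1.0, -0.005, 0.0], [-0.005, -1.0, -0.0], [0.0, 0.0, -1.0]] [ 37.6  15.9  22.9   0.  -97.   52.1]
(0.6045, 0.2225, 0.3326) [259.  125.9]
(0.5005, 0.2225, 0.3326) [259.4 235.3]
(0.7, 0.15, 0.361) [363.4 -10.3]
(0.4, 0.15, 0.361) [334.4 341.9]
```

View pics/w4.png

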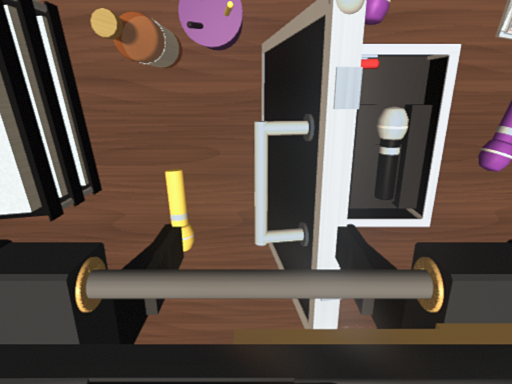

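The bar runs down column 261, rows 121–243, about 2 mm forward of the prediction. The lid edge is at columns 327–364. I'll go down with the jaws partly closed.

Request:
play_rows:
  targets:
    - [[0.62,-0.002,-0.003,0,0],[0.62,-0.002,-0.003,0,0],[0.62,-0.002,-0.003,0,0],[0.62,-0.002,-0.003,-0.02,0],[0.62,-0.002,-0.003,-0.045,0]]

```text
time_s: 7.47
tcp_pos: [0.551, 0.2205, 0.4225]
ee_rot: [[1.0, -0.001, 0.005], [-0.001, -1.0, 0.003], [0.005, -0.003, -1.0]]
wrist_force: [0.3, 1.2, 0.6]
gripper_width: 0.705
```

Request:
play_rows:
  targets:
    - [[0.62,0,0,-0.02,0],[0.62,0,0,-0.04,0],[0.62,0,0,-0.06,0],[0.62,0,0,-0.075,0],[0.62,0,0,-0.087,0]]

```text
time_s: 7.88
tcp_pos: [0.5497, 0.2201, 0.332]
ee_rot: [[1.0, -0.001, -0.002], [-0.001, -1.0, -0.001], [-0.002, 0.001, -1.0]]
wrist_force: [0.1, -0.4, -0.4]
gripper_width: 0.399
```

Request:
play_rows:
  targets:
    - [[0.62,0,0,0,0],[0.62,0,0,0,0],[0.8,0,0,0,0],[0.9,0,0,0,0],[1,0,0,0,0]]

```text
time_s: 8.3
tcp_pos: [0.5505, 0.2206, 0.3349]
ee_rot: [[1.0, 0.0, 0.002], [0.0, -1.0, 0.001], [0.002, -0.001, -1.0]]
wrist_force: [0.7, 1.0, -0.1]
gripper_width: 0.236
```

Request:
play_rows:
  targets:
    - [[1,0,0,0,0],[1,0,0,0,0],[1,0,0,0,0],[1,0,0,0,0]]

```text
time_s: 8.63
tcp_pos: [0.5504, 0.2208, 0.3345]
ee_rot: [[1.0, 0.0, 0.001], [0.0, -1.0, 0.001], [0.001, -0.001, -1.0]]
wrist_force: [-0.6, 1.5, 2.0]
gripper_width: 0.128
```

```bash
python3 - <<'E'
import numpy as np
R,a=np.hypot(.24,.066),np.arctan2(.066,.24)
th=1.398-.04*np.arange(0,37);p=np.c_[-R*np.cos(th+a),R*np.sin(th+a)]
for i in range(0,35,5): print(i,th[i].round(3),[[1,0,*(p[j]-p[i]).round(4).tolist(),0] for j in range(i+1,i+6)])
print((p[35]-p[0]).round(4),th[35])
E
```

```text
0 1.398 [[1, 0, -0.0099, 0.0008, 0], [1, 0, -0.0199, 0.0011, 0], [1, 0, -0.0298, 0.0011, 0], [1, 0, -0.0398, 0.0006, 0], [1, 0, -0.0497, -0.0002, 0]]
5 1.198 [[1, 0, -0.0099, -0.0012, 0], [1, 0, -0.0197, -0.0029, 0], [1, 0, -0.0294, -0.0049, 0], [1, 0, -0.0391, -0.0073, 0], [1, 0, -0.0487, -0.0101, 0]]
10 0.998 [[1, 0, -0.0094, -0.0032, 0], [1, 0, -0.0187, -0.0067, 0], [1, 0, -0.0279, -0.0106, 0], [1, 0, -0.0369, -0.0149, 0], [1, 0, -0.0457, -0.0196, 0]]
15 0.798 [[1, 0, -0.0086, -0.005, 0], [1, 0, -0.017, -0.0103, 0], [1, 0, -0.0252, -0.016, 0], [1, 0, -0.0332, -0.0219, 0], [1, 0, -0.0409, -0.0282, 0]]
20 0.598 [[1, 0, -0.0075, -0.0066, 0], [1, 0, -0.0146, -0.0135, 0], [1, 0, -0.0215, -0.0207, 0], [1, 0, -0.0282, -0.0281, 0], [1, 0, -0.0345, -0.0358, 0]]
25 0.398 [[1, 0, -0.006, -0.0079, 0], [1, 0, -0.0117, -0.0161, 0], [1, 0, -0.017, -0.0245, 0], [1, 0, -0.022, -0.0331, 0], [1, 0, -0.0267, -0.0419, 0]]
30 0.198 [[1, 0, -0.0043, -0.009, 0], [1, 0, -0.0082, -0.0181, 0], [1, 0, -0.0118, -0.0274, 0], [1, 0, -0.015, -0.0369, 0], [1, 0, -0.0178, -0.0464, 0]]
[-0.2639 -0.1823] -0.002000000000000224
```

Request:
play_rows:
  targets:
    - [[1,0,-0.005,0.0004,0],[1,0,-0.01,0.0008,0],[1,0,-0.02,0.0011,0],[1,0,-0.03,0.0011,0]]

```text
time_s: 8.97
tcp_pos: [0.5502, 0.1901, 0.3352]
ee_rot: [[1.0, 0.001, 0.001], [0.001, -1.0, 0.001], [0.001, -0.001, -1.0]]
wrist_force: [1.1, 3.2, 0.9]
gripper_width: 0.127
```

Request:
play_rows:
  targets:
    - [[1,0,-0.01,-0.0005,0],[1,0,-0.02,-0.0013,0]]

```text
time_s: 9.13
tcp_pos: [0.5501, 0.1691, 0.3333]
ee_rot: [[1.0, -0.0, -0.0], [-0.0, -1.0, -0.0], [-0.0, 0.0, -1.0]]
wrist_force: [1.1, 1.3, -0.1]
gripper_width: 0.126
```

Request:
play_rows:
  targets:
    - [[1,0,-0.01,-0.0012,0],[1,0,-0.0197,-0.0029,0],[1,0,-0.0294,-0.0049,0],[1,0,-0.0391,-0.0073,0],[1,0,-0.0487,-0.0101,0]]

```text
time_s: 9.55
tcp_pos: [0.5496, 0.1204, 0.3228]
ee_rot: [[1.0, -0.0, -0.002], [-0.0, -1.0, -0.001], [-0.002, 0.001, -1.0]]
wrist_force: [-1.6, 0.1, 2.1]
gripper_width: 0.124
```

Request:
play_rows:
  targets:
    - [[1,0,-0.0094,-0.0032,0],[1,0,-0.0187,-0.0067,0],[1,0,-0.0279,-0.0106,0],[1,0,-0.0369,-0.0149,0],[1,0,-0.0457,-0.0196,0]]

```text
time_s: 9.97
tcp_pos: [0.5493, 0.0749, 0.3029]
ee_rot: [[1.0, 0.0, -0.002], [0.0, -1.0, -0.001], [-0.002, 0.001, -1.0]]
wrist_force: [-2.9, 0.2, -0.7]
gripper_width: 0.126
```

Request:
play_rows:
  targets:
    - [[1,0,-0.0086,-0.005,0],[1,0,-0.017,-0.0103,0],[1,0,-0.0252,-0.016,0],[1,0,-0.0332,-0.0219,0],[1,0,-0.0409,-0.0282,0]]

```text
time_s: 10.38
tcp_pos: [0.5492, 0.034, 0.2746]
ee_rot: [[1.0, -0.0, -0.003], [-0.0, -1.0, -0.001], [-0.003, 0.001, -1.0]]
wrist_force: [-5.0, 0.2, -0.8]
gripper_width: 0.127
```

Request:
play_rows:
  targets:
    - [[1,0,-0.0075,-0.0066,0],[1,0,-0.0146,-0.0135,0],[1,0,-0.0215,-0.0207,0],[1,0,-0.0282,-0.0281,0],[1,0,-0.0345,-0.0358,0]]

```text
time_s: 10.8
tcp_pos: [0.5491, -0.0004, 0.2385]
ee_rot: [[1.0, -0.0, -0.003], [-0.0, -1.0, -0.001], [-0.003, 0.001, -1.0]]
wrist_force: [-5.0, 0.4, -0.7]
gripper_width: 0.125
```

Request:
play_rows:
  targets:
    - [[1,0,-0.006,-0.0079,0],[1,0,-0.0117,-0.0161,0],[1,0,-0.017,-0.0245,0],[1,0,-0.022,-0.0331,0],[1,0,-0.0267,-0.0419,0]]

```text
time_s: 11.22
tcp_pos: [0.549, -0.027, 0.1964]
ee_rot: [[1.0, -0.0, -0.003], [-0.0, -1.0, -0.001], [-0.003, 0.001, -1.0]]
wrist_force: [-4.8, 0.8, -1.6]
gripper_width: 0.128
```

Request:
play_rows:
  targets:
    - [[1,0,-0.0043,-0.009,0],[1,0,-0.0082,-0.0181,0],[1,0,-0.0118,-0.0274,0],[1,0,-0.015,-0.0369,0],[1,0,-0.0165,-0.042,0]]

```text
time_s: 11.63
tcp_pos: [0.5491, -0.0433, 0.1544]
ee_rot: [[1.0, -0.0, -0.003], [-0.0, -1.0, -0.001], [-0.003, 0.001, -1.0]]
wrist_force: [-15.2, 11.2, 28.2]
gripper_width: 0.125
```

```bash
python3 - <<'E'
from h import *
s=sense();b=capture("scene");w=capture("wrist");print(s["tcp_pos"],s["wrist_force"],s["gripper_width"])
cv2.imwrite("pics/z5.png",np.hstack([cv2.resize(b[130:280,215:365],(400,400),interpolation=2),cv2.resize(w,(400,400),interpolation=2)]))
E
```

```text
[ 0.54905499 -0.04328103  0.15438342] [-15.23686345  11.24664608  28.16697135] 0.12534426664394668
```

View pics/z5.png

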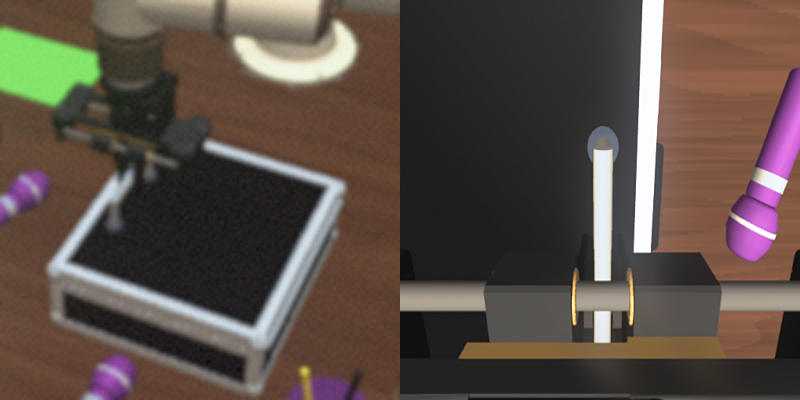

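The lid looks flat and closed in the scene crop, with the jaws around the bar. The 28 N upward reaction agrees with it sitting on the rim. Release and rise.

Request:
play_rows:
  targets:
    - [[0.9,0,0,0,0],[0.7,0,0,0,0],[0.5,0,0,0,0],[0.5,0,0,0,0],[0.5,0,0,0.005,0]]

```text
time_s: 12.15
tcp_pos: [0.5513, -0.0423, 0.1613]
ee_rot: [[1.0, 0.001, 0.002], [0.001, -1.0, 0.0], [0.002, -0.0, -1.0]]
wrist_force: [-0.2, 0.1, -0.6]
gripper_width: 0.343
```

Request:
play_rows:
  targets:
    - [[0.5,0,0,0.03,0],[0.5,0,0,0.06,0],[0.5,0,0,0.1,0],[0.5,0,0,0.14,0],[0.5,0,0,0.18,0]]

```text
time_s: 12.57
tcp_pos: [0.5505, -0.0426, 0.3444]
ee_rot: [[1.0, 0.001, 0.004], [0.001, -1.0, 0.0], [0.004, -0.0, -1.0]]
wrist_force: [0.3, -0.6, -0.4]
gripper_width: 0.495
```

Request:
play_rows:
  targets:
    - [[0.5,0,0.04,0.02,0],[0.5,0,0.08,0.04,0],[0.5,0,0.12,0.06,0],[0.5,0,0.16,0.06,0],[0.5,0,0.2,0.06,0]]

```text
time_s: 12.98
tcp_pos: [0.5509, 0.1543, 0.4048]
ee_rot: [[1.0, -0.0, 0.008], [-0.0, -1.0, 0.003], [0.008, -0.003, -1.0]]
wrist_force: [0.5, 0.2, -0.7]
gripper_width: 0.498
```

Request:
play_rows:
  targets:
    - [[0.5,-0.04,0.04,0,0],[0.5,-0.08,0.08,0,0],[0.5,-0.1,0.12,0,0],[0.5,-0.1,0.12,0,0],[0.5,-0.1,0.12,0,0]]

```text
time_s: 13.4
tcp_pos: [0.448, 0.2765, 0.4023]
ee_rot: [[1.0, 0.007, 0.003], [0.007, -1.0, 0.004], [0.003, -0.004, -1.0]]
wrist_force: [-0.7, -0.4, 0.6]
gripper_width: 0.502
```

```bash
python3 - <<'E'
from h import *
s=sense();b=capture("scene");t=capture("top");print(s["time_s"],s["tcp_pos"],s["wrist_force"])
for z in(.107,):
  for p in((.7025,-.084),(.4025,-.084)): print("expected lid front corner top",proj("top",(*p,z)).round(1),proj("scene",(*p,z)).round(1),"if 8mm up",proj("scene",(*p,z+.008)).round(1))
cv2.imwrite("pics/z6.png",np.hstack([cv2.resize(b[130:280,215:365],(400,400),interpolation=2),cv2.resize(t[120:270,130:280],(400,400),interpolation=2)]))
E
```

```text
13.4 [0.44797426 0.27652893 0.40234009] [-0.71571796 -0.42989663  0.55338451]
expected lid front corner top [260.7 173.9] [233.3 230.4] if 8mm up [233.2 228.7]
expected lid front corner top [259.  259.6] [270.8 177.2] if 8mm up [270.8 175.6]
```

View pics/z6.png

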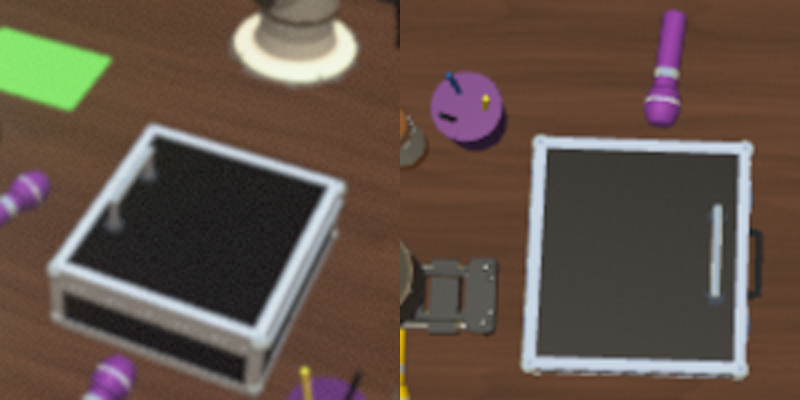

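The lid lies flat. Its front corners, at about (234.5,231) and (272,177.6), match the closed prediction (230.4 and 177.2) and not the 8 mm gap (228.7 and 175.6). The things around the case are undisturbed, so I'm handing in.

```bash
python3 -c "
from station import *
finish_job();print(sense()['time_s'])"
```

```text
the job is handed in; nothing more can be done
the job is handed in; nothing more can be done
```

The microphone case is shut and I handed the job in at about 13.5 s of the 58 s allowed; the hand-in gave no verdict.

- **Unlocking:** I pinched the red tab and swung the knee about 36 mm forward and 10 mm up. A later picture showed it staying past centre after release.
- **Closing:** I then gripped the lid's bar handle and lowered it along its arc at about 0.5 rad/s. Contact forces stayed near 5 N until the lid met the rim, where the reaction was 28 N upwards. I released the handle and backed the arm away.
- **Last checks:** In the final picture the lid's front corners were within about 1.5 pixels of the fully closed prediction. In row, both sat clearly nearer to that than to an 8 mm gap. The wrist force was near zero, so the robot touches nothing. The pen pot and purple microphones looked undisturbed, but I did not measure any of the other things on the desk.
- **Not checked:** I could not see the microphones inside once the lid was shut; nothing had touched them before that.

I viewed 11 pictures, one over the budget of 10.

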